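Click the reference block into the reader dock and shut the lid

TASK

Fit the loose metal reference block into the reader dock: lay it in the open channel, push it onto the rod past the sprung ball until it clicks fully home against the back of the housing, then shut the lid over it. Leave the vial and the canister beside it where they are.

Things in the scene. Friction and masses are not known exactly. Their poses are not given: they have to be found in the camera images.
- block: Loose plain aluminium block, 60 mm long (its x), 36 mm wide (y), 40 mm high (z), 0.08 to 0.17 kg, bored through along x; two dark round windows (17 mm, flush) on top. Origin: centre of its underside. Both ends are alike, either may lead. It starts lying on its underside on the worktop; grip it across its 36 mm width from above.
- block_bore (a point): Middle of the block's bore, 20 mm above its underside. The bore is round, 17 mm, along the block's x. Hidden in its middle is a groove 10.5 mm long, into which the sprung ball clicks.
- dock: Fixed dock, grey base 210 x 84 x 12 mm with white upstands. Origin on the worktop; its x runs along the channel the way the block is pushed, z up; base from x = -110 to 100 mm. Channel floor = base top, 12 mm above the worktop. Rails 10 mm high (above the floor) stand 60 mm apart from x = -102 to -30 mm, close like a funnel to 38.4 mm at x = 15 mm, and lead into the housing.
- dock_bay (a point): Point on the channel floor in the wide open bay (dock x = -45 mm, y = 0, 12 mm above the worktop): a good place for the block's origin when it is laid in from above, its length along the channel. Axes as the dock's.
- dock_home (a point): Point on the channel floor where the block's origin lies when fully home (dock x = 55 mm, y = 0, 12 mm above the worktop); axes as the dock's. The block then fills x = 25 to 85 mm; its near end sticks 5 mm out of the housing and the rod's tip is 10 mm inside the bore, so the near end face can be pushed all the way.
- housing (a point): Foot of the housing's back wall, which stops the block (dock x = 85 mm, on the channel floor). Housing: white, x = 30 to 97 mm, inside 40 mm wide, walls 6 mm thick and 44 mm above the floor, open on top and towards the channel. Fingers do not fit beside the block in it.
- rod_tip (a point): Tip of the 14 mm steel rod that stands out 50 mm from the back wall towards the channel (-x); dock x = 35 mm, 20 mm above the floor, in line with the bore of a block lying in the channel. The last 10 mm taper to 7 mm.
- detent (a joint): Sprung ball (12 mm) in the underside of the rod at dock x = 55 mm. Travel in m: 0 = up, standing 3.5 mm out of the rod (also when clicked into the block's groove); about -0.002 = held down by the bore. The block meets it 35 mm short of home and from there needs roughly 4 to 12 N of push until it clicks in the last 5 mm, where the block also meets the back wall.
- lid (a joint): Angle of the housing lid, rad: 0 = shut, level; 1.75 to 2.1 = standing open at the start (top up to 140 mm above the worktop). Stiff hinge: stays where left, moves with about 1 N at the free edge. White plate 78 x 52 x 5 mm with a lip 14 mm deep under its free edge. Shut, its top is 62 mm above the worktop and the lip drops behind the block's near end; a block 6 mm or more short of home blocks it.
- lid_hinge (a point): Middle of the lid's hinge line (along the dock's y) at dock x = 94 mm, 57 mm above the worktop.
- lid_edge (a point): Middle of the lid's free edge, on its outer (upper when shut) face, 76 mm from the hinge line; moves with the lid.
- vial: Small brown vial with a blue cap, 22 mm in diameter, 48 mm high, a bystander; origin under its centre.
- canister: Test strip canister, white with a blue cap, 40 mm in diameter, 111 mm high, a bystander; origin under its centre.
Not all that is in view belongs to the job. Of the things that look like the block, take the one that is farthest to the robot's right at the start.

How it is judged:
By the outcome, as a careful person would: the job done as asked, in the order asked, and still so for the second after the job is handed in, with the robot touching nothing.
It also fails if it takes over 61 s, if anything falls off the work surface, if the arm or the gripper's body presses on something with over 40 N, if the wrist force passes 120 N, or if a joint passes its speed limit or range.

ROBOT

A 6-joint arm with a two-finger parallel gripper is mounted at the origin on a cart in front of the work surface, level with it; the furniture and walls round the work are solid. World frame = base frame: x ahead of the robot, y to its left, z up, the work surface at z = 0. Lengths are in m, angles in rad, forces in N, time in s.
With the tool pointing down it reaches from about 0.375 to 0.75 m from the base axis. Payload 9 kg.
Tool frame: the origin (TCP) lies at the very end of the fingers, on their centre line; the grasp point (between the pads) lies manip.hold_point_z behind it (manip.hold_point_z is the distance from the TCP to the grasp point, in m); z points along the fingers, y is the line along which they close (so a half turn about z gives the same grasp; the last joint's range is limited). The gripper opens to 85 mm and grips with 20 to 120 N. Pads are 22 mm wide; open, the fingers measure 114 mm over their backs; the gripper's body (76 mm by 85 mm) begins 54 mm behind the grasp point. The pads swing forward as they close: fully open they stand 13 mm farther back than shut.
Start: joints at [1.128, 0.104, 0.097, 1.564, 0, 1.353], TCP at [0.134, 0.585, 0.231] pointing down, gripper open.
Joint ranges: [-2.99, 2.99], [-0.84, 1.86], [-1.1, 1.16], [-1.84, 2.11], [-1.51, 1.56], [-3.14, 3.14]. Speed limits (rad/s): [2.22, 2.22, 2.57, 3.14, 3.14, 3.14].

INTERFACE

Orientations are given as a unit quaternion [x, y, z, w].
In Python, from station import manip, cams, job gives the robot as it stands. The module is installed in compiled form; this text tells all that it offers.
- The arm moves only by the tool drive_tool, never from a script. Its argument "motion" is a list that holds one entry, the list of rows, each a list of 6 numbers: the shift along the tool's x, y, z each as a share of 0.25 m, from -1 to 1, then the turn, a rotation vector about the tool's x, y, z each as a share of 90 degrees, from -1 to 1. In form: [[[dx, dy, dz, wx, wy, wz], ...]]. A call has 1 to 12 rows; each row shifts and turns the commanded pose from where the row before left it, along the tool's axes as they then stand; what a row does not reach is not made up. A row lasts 1/12 s, in which the tool goes at most 41.7 mm and 7.16 degrees, less where a joint would pass 70% of its speed; a pose out of reach is approached as far as the arm can. A call with a number of a shift or a turn outside -1 to 1 is refused whole. A call with a gripper value outside its range is refused whole. "jaw" is the closure, from -1 (fully open) to 1 (shut), set as the call begins (left out, the last holds). The fingers move at their own pace and stop on an object; "grip_force" is the grip in N (left out, the last holds). Time passes only in rows, so rows that do not move let the fingers close. It gives the time, the measured TCP pose, the force, the opening and the grip force at its end, in the units of the state.
- manip.sense(): the state, without advancing time (a new reading comes with each control period).
- cams.snapshot(name): name is "side" or "top" or "wrist"; returns (picture, depth): 480x640x3 uint8, red, green, blue; 480x640 float32, m along the optical axis (not along the pixel's ray), 0 where there is no reading.
- cams.camera_model(name): a dict with "camera_matrix" (3x3 intrinsics, pixels), "dist" ([k1, k2, p1, p2, k3] as OpenCV has them; the pictures are not rectified), "rvec" (rotation vector, rad) and "tvec" (3), from world to camera coordinates, as OpenCV has them. Camera axes: x right, y down, z forward; pixel columns grow to the right and rows downward; lengths in m; the calibration is good to about 2 mm. A picture is of the moment at which its call begins: read the wrist's pose just before it. camera_model takes no time and is no camera call; for the wrist camera it gives the pose at the moment of the call.
- job.finish_job(): hands the job in; it is judged then, once.
The state is a dict: "clock": time; "q": joint angles; "qd": joint speeds; "joint_torque": joint torques, N m; "tcp_pos": TCP position; "eef_rot": TCP orientation; "ft_force": force on the tool from outside, world axes, zero at the start; "ft_torque": the same for the moment, N m; "finger_gap": opening from 0.0 (shut) to 1.0 (fully open); "grip_force": force on a finger pad.
Only numpy, scipy, OpenCV 4.12 (cv2) and the standard library are available. Lean on these libraries where they do the work, as an engineer would, in place of code of your own. Each camera call takes 0.05 s, during which the arm holds its last target. There are 200 camera calls.

## Working session

There is one attempt and no reset: what is moved stays moved. The work goes in short steps, Python scripts to look and compute and a tool call to move; the robot and the scene stay as the last step left them, time stands still between calls to the robot, and variables do not carry over. Pictures are saved under pics/ and viewed, at most 10 in all, crops included, and the job is handed in when it is done.

Besides the shell and the picture viewer there is one more tool, called after "Call:" as a command line: name --argument value ..., lists and objects as JSON in quotes. drive_tool: Moves the arm, as the interface text tells. Shift numbers are shares of 0.25 m and turn numbers shares of 90 degrees, none past 1 either way. Its arguments: {"type":"object","properties":{"motion":{"type":"array","items":{"type":"array","items":{"type":"array","items":{"type":"number"}}}},"jaw":{"type":"number"},"grip_force":{"type":"number"}},"required":["motion"]}

```bash
mkdir -p pics; cat > h.py <<'E'
import numpy as np, cv2
from station import manip, cams, job
def snap(n):
    m=cams.camera_model(n); im,d=cams.snapshot(n); return im,d,m
def ray(m,uv):
    K=np.array(m["camera_matrix"],float);D=np.array(m["dist"],float)
    R=cv2.Rodrigues(np.array(m["rvec"],float))[0];t=np.array(m["tvec"],float).ravel()
    p=cv2.undistortPoints(np.array(uv,float).reshape(-1,1,2),K,D).reshape(-1,2)
    return -R.T@t, np.c_[p,np.ones(len(p))]@R
def plane(m,uv,z):
    c,d=ray(m,uv); return c+d*((z-c[2])/d[:,2])[:,None]
def deproj(m,d):
    v,u=np.mgrid[0:480,0:640]; c,r=ray(m,np.c_[u.ravel(),v.ravel()])
    return (c+r*d.reshape(-1,1)).reshape(480,640,3)
E
python3 - <<'E'
from h import *
print(manip.sense()["clock"],manip.hold_point_z,manip.sense()["eef_rot"])
a=[]
for n in("top","side"):
    im,d,m=snap(n); np.savez(f"{n}.npz",im=im,d=d); import pickle; pickle.dump(m,open(n+".pkl","wb"))
    cv2.imwrite(f"pics/{n}.png",im[:,:,::-1]); print(n,ray(m,[[320,240]]))
E
```

```text
0.0 0.0187 [ 1.12160680e-01  9.93689852e-01 -6.34230287e-04 -2.42140368e-04]
top (array([ 0.35629265, -0.25372818,  0.92751815]), array([[ 0.13586835, -0.03374333, -0.99047796]]))
side (array([ 0.2441942 , -1.08751326,  0.53753924]), array([[ 0.25287375,  0.84356852, -0.47378206]]))
```

View pics/top.png

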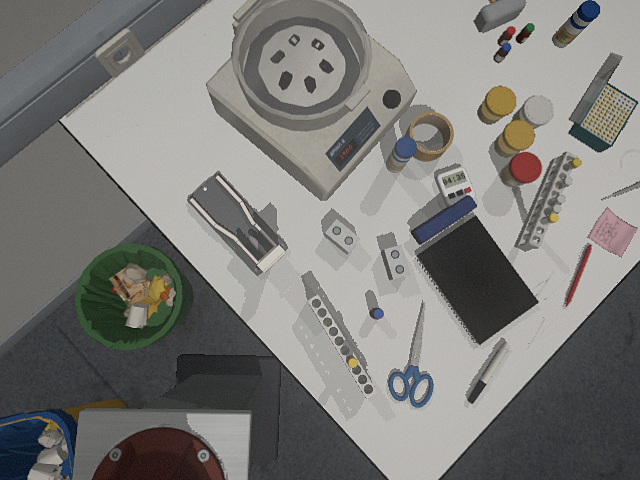

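View pics/side.png

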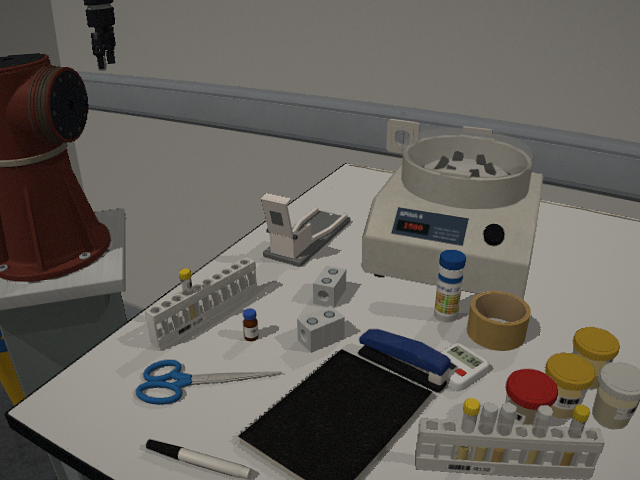

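The top view shows two lookalikes, at (340,232) and (395,260). The dock is around (235,222), with its housing at the lower right, about (268,255). The side view shows the lid standing open at (278,220). Next I'll measure these and take a close crop.

```bash
python3 - <<'E'
from h import *
import pickle
m=pickle.load(open("top.pkl","rb")); z=np.load("top.npz"); im=z["im"]; d=z["d"]
P=deproj(m,d); np.save("P.npy",P)
print("axes px->world",plane(m,[[340,232],[395,260],[190,180],[285,260],[376,313],[402,150]],0.04).round(3))
for n,(u,v) in {"A":(340,232),"B":(395,260)}.items():
    s=np.zeros((480,640),bool); s[v-35:v+35,u-35:u+35]=1
    k=s&(P[:,:,2]>.034)&(P[:,:,2]<.047)
    nl,lab,st,ce=cv2.connectedComponentsWithStats(k.astype(np.uint8))
    i=1+st[1:,4].argmax(); q=P[lab==i]
    r=cv2.minAreaRect((q[:,:2]*1000).astype(np.float32)); print(n,"rect mm",r,"z",np.median(q[:,2]))
    g=im[v-35:v+35,u-35:u+35].mean(2)
    print(n,"rgb",np.median(im[lab==i],0))
c=cv2.resize(im[160:285,180:290],None,fx=4.5,fy=4.5,interpolation=cv2.INTER_CUBIC)
c2=cv2.resize(im[200:290,310:420],None,fx=2.7,fy=2.7,interpolation=cv2.INTER_CUBIC)
o=np.zeros((562,800,3),np.uint8); o[:c.shape[0],:c.shape[1]]=c; o[:c2.shape[0],500:500+c2.shape[1]]=c2
s=np.load("side.npz")["im"][190:265,255:355]; s=cv2.resize(s,None,fx=3,fy=3,interpolation=cv2.INTER_CUBIC); o[300:525,500:800]=s
cv2.imwrite("pics/crop.png",o[:,:,::-1])
# dock heights
for zz in ((.009,.016),(.018,.027),(.050,.062),(.062,.16)):
    k=np.zeros((480,640),bool);k[160:290,180:295]=1
    k&=(P[:,:,2]>zz[0])&(P[:,:,2]<zz[1]); q=P[k]; print(zz,len(q), cv2.minAreaRect((q[:,:2]*1000).astype(np.float32)))
E
```

```text
axes px->world [[ 0.495 -0.322  0.04 ]
 [ 0.443 -0.43   0.04 ]
 [ 0.588 -0.028  0.04 ]
 [ 0.438 -0.218  0.04 ]
 [ 0.342 -0.393  0.04 ]
 [ 0.665 -0.444  0.04 ]]
A rect mm ((488.2254638671875, -326.6910095214844), (60.269039154052734, 36.3512077331543), 51.23782730102539) z 0.04029935501619358
A rgb [170. 170. 168.]
B rect mm ((440.5223693847656, -433.15472412109375), (60.03799819946289, 36.763336181640625), 17.167619705200195) z 0.04037744669450022
B rgb [169. 169. 166.]
(0.009, 0.016) 3026 ((511.1325988769531, -118.64369201660156), (209.8497772216797, 83.79411315917969), 44.81887435913086)
(0.018, 0.027) 537 ((561.1749877929688, -143.9481201171875), (163.60362243652344, 178.93495178222656), 46.90910339355469)
(0.05, 0.062) 275 ((519.1678466796875, -193.0169677734375), (81.94496154785156, 206.8140411376953), 66.81461334228516)
(0.062, 0.16) 453 ((515.2630615234375, -208.1136016845703), (47.988853454589844, 219.5648956298828), 81.53106689453125)
```

View pics/crop.png

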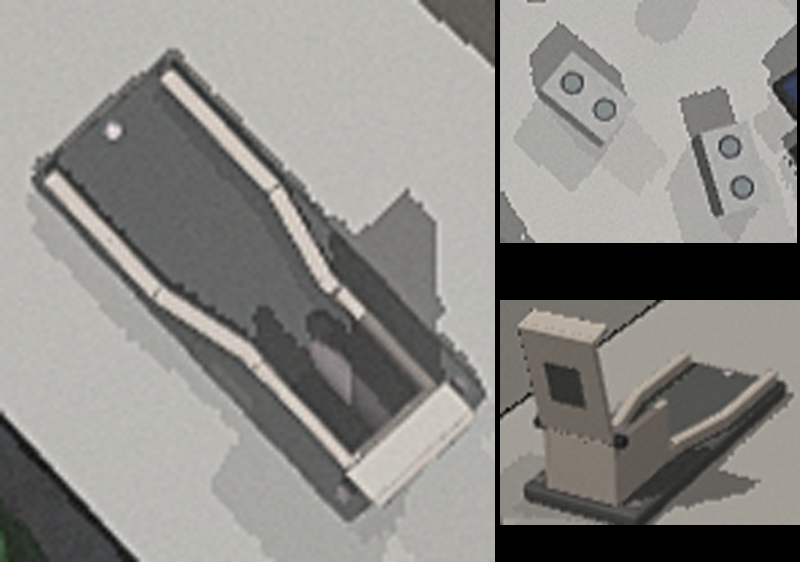

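Candidates: A at px (340,232), y = -0.327, and B at px (395,260), y = -0.433. B is farthest right, and its top measures 60x37 mm at z = 40 mm, so I take B. The crop confirms two windows on B. It also shows the dock's open end at upper left and the housing with its raised lid at lower right. That puts dock +x at about 224.8°, and the base measures 209.8x83.8 mm against 210x84 given.

Call:
drive_tool --motion '[[[-0.131,-0.101,-0.007,0,0,0],[-0.131,-0.101,-0.007,0,0,0],[-0.131,-0.101,-0.007,0,0,0],[-0.131,-0.101,-0.007,0,0,0],[-0.131,-0.101,-0.007,0,0,0],[-0.131,-0.101,-0.007,0,0,0],[-0.131,-0.101,-0.007,0,0,0],[-0.131,-0.101,-0.007,0,0,0],[-0.131,-0.101,-0.007,0,0,0],[-0.131,-0.101,-0.007,0,0,0],[-0.131,-0.101,-0.007,0,0,0],[-0.131,-0.101,-0.007,0,0,0]]]' --jaw -1

```text
clock: 1.1
tcp_pos: [0.4501, 0.2001, 0.2523]
eef_rot: [0.112, 0.994, 0.0, -0.0]
ft_force: [1.1, 1.4, -0.1]
finger_gap: 1.0
grip_force: 0.0
```

Call:
drive_tool --motion '[[[-0.033,-0.155,0.005,0,0,0],[-0.033,-0.155,0.005,0,0,0],[-0.033,-0.155,0.005,0,0,0],[-0.033,-0.155,0.005,0,0,0],[-0.033,-0.155,0.005,0,0,0],[-0.033,-0.155,0.005,0,0,0],[-0.033,-0.155,0.005,0,0,0],[-0.033,-0.155,0.005,0,0,0],[-0.033,-0.155,0.005,0,0,0],[-0.033,-0.155,0.005,0,0,0],[-0.033,-0.155,0.005,0,0,0],[-0.033,-0.155,0.005,0,0,0]]]'

```text
clock: 2.1
tcp_pos: [0.4416, -0.2754, 0.2369]
eef_rot: [0.112, 0.994, 0.0, -0.0]
ft_force: [1.3, -0.5, 0.3]
finger_gap: 1.0
grip_force: 0.0
```

Call:
drive_tool --motion '[[[0,0,0,0,0,0.079],[0,0,0,0,0,0.079],[0,0,0,0,0,0.079],[0,0,0,0,0,0.079],[0,0,0,0,0,0.079],[0,0,0,0,0,0.079],[0,0,0,0,0,0.079],[0,0,0,0,0,0.079],[0,0,0,0,0,0.079],[0,0,0,0,0,0.079],[0,0,0,0,0,0.079],[0,0,0,0,0,0.079]]]'

```text
clock: 3.1
tcp_pos: [0.442, -0.2733, 0.2369]
eef_rot: [0.758, 0.652, 0.0, -0.0]
ft_force: [-0.2, -1.0, 0.1]
finger_gap: 1.001
grip_force: 0.0
```

Call:
drive_tool --motion '[[[0,0,0,0,0,0.0793],[0,0,0,0,0,0.0793],[0,0,0,0,0,0.0793],[0,0,0,0,0,0.0793],[0,0,0,0,0,0.0793],[0,0,0,0,0,0.0793],[0,0,0,0,0,0.0793],[0,0,0,0,0,0.0793],[0,0,0,0,0,0.0793],[-0.049,0.15,0,0,0,0],[-0.049,0.15,0,0,0,0],[-0.049,0.15,0,0,0,0]]]'

```text
clock: 4.1
tcp_pos: [0.4411, -0.3928, 0.2371]
eef_rot: [0.988, 0.153, 0.0, 0.0]
ft_force: [1.1, -0.1, 0.9]
finger_gap: 1.002
grip_force: 0.0
```

```bash
cat >> h.py <<'E'
from scipy.spatial.transform import Rotation as Ro
def plan(target,yang=None):
    """shift shares in present tool axes to reach target; turn share about tool z so that tool y lies at yang deg"""
    s=manip.sense(); R=Ro.from_quat(s["eef_rot"]).as_matrix()
    a=np.degrees(np.arctan2(R[1,1],R[0,1])); 
    print("tcp",np.round(s["tcp_pos"],4),"y at",round(a,2),"shift",(R.T@(np.array(target)-s["tcp_pos"])/.25).round(4), "turn", None if yang is None else round(((a-yang+180)%360-180)/90,4))
E
python3 - <<'E'
from h import *
im,d,m=snap("wrist"); P=deproj(m,d); cv2.imwrite("pics/w1.png",im[:,:,::-1])
k=(P[:,:,2]>.034)&(P[:,:,2]<.046)&(d>0)
nl,lab,st,ce=cv2.connectedComponentsWithStats(k.astype(np.uint8))
for i in range(1,nl):
    if st[i,4]>800:
        q=P[lab==i]; print(st[i],cv2.minAreaRect((q[:,:2]*1000).astype(np.float32)),np.median(q[:,2]))
plan([.4405,-.4332,.09],-72.8)
E
```

```text
[ 235  108   68   75 2467] ((488.6496276855469, -324.6123046875), (61.05222702026367, 36.861663818359375), 52.20393371582031) 0.04024535731368961
[ 413  138  133   62 2234] ((530.9644165039062, -528.6630859375), (30.378925323486328, 131.598876953125), 34.479305267333984) 0.04220379899896978
[ 338  195   39   59 2080] ((440.64544677734375, -430.7677917480469), (60.708099365234375, 36.4121208190918), 17.16176414489746) 0.04028299681621772
tcp [ 0.4398 -0.3993  0.2346] y at -72.61 shift [-0.0369  0.1303  0.5784] turn 0.0022
```

View pics/w1.png

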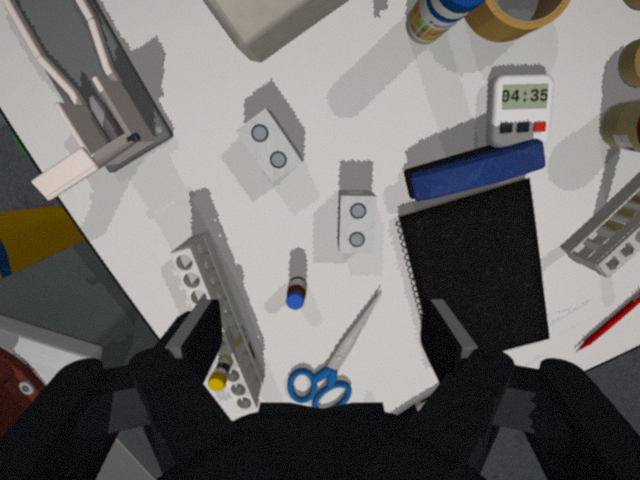

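The wrist view shows block B at (357,222). The vial is at (297,290) and the stapler's end is at (410,185), so I'll approach with the jaw part closed. Both views agree on the block's pose to 2.5 mm.

Call:
drive_tool --motion '[[[-0.018,0.063,0,0,0,0.0022],[-0.018,0.063,0,0,0,0],[0,0,0.13,0,0,0],[0,0,0.13,0,0,0],[0,0,0.13,0,0,0],[0,0,0.13,0,0,0],[0,0,0.1,0,0,0],[0,0,0,0,0,0],[0,0,0,0,0,0]]]' --jaw -0.2

```text
clock: 4.9
tcp_pos: [0.4412, -0.4234, 0.0811]
eef_rot: [0.989, 0.151, -0.001, -0.002]
ft_force: [-0.0, 0.3, 0.7]
finger_gap: 0.6
grip_force: 0.0
```

```bash
python3 - <<'E'
from h import *
im,d,m=snap("wrist"); P=deproj(m,d); cv2.imwrite("pics/w2.png",im[:,:,::-1])
k=(P[:,:,2]>.034)&(P[:,:,2]<.046)&(d>0)
nl,lab,st,ce=cv2.connectedComponentsWithStats(k.astype(np.uint8))
for i in range(1,nl):
    if st[i,4]>2000:
        q=P[lab==i]; print(st[i],cv2.minAreaRect((q[:,:2]*1000).astype(np.float32)),np.median(q[:,2]))
print(manip.sense()["finger_gap"])
plan([.4406,-.432,.014],-72.8)
E
```

```text
[ 107   67  127  137 8321] ((488.6466064453125, -324.4687805175781), (60.741397857666016, 37.11677551269531), 51.66817092895508) 0.04020699708694389
[ 434  125  206  107 6560] ((528.2183227539062, -525.1544189453125), (30.381534576416016, 121.63447570800781), 34.67547607421875) 0.04174121330745369
[ 303  223   65   99 6122] ((440.8846740722656, -430.8223571777344), (60.28190994262695, 36.13683319091797), 17.112110137939453) 0.04023908164265601
0.5971781550779985
tcp [ 0.4421 -0.4246  0.0833] y at -72.63 shift [-0.0145  0.0264  0.2771] turn 0.0019
```

View pics/w2.png

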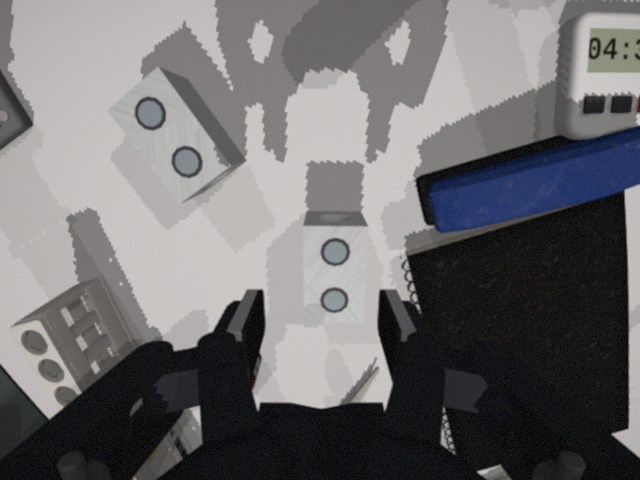

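The block, at (335,275), sits between the pads about 6 mm towards tool +y, which matches the numbers.

Call:
drive_tool --motion '[[[-0.013,0.024,0,0,0,0.002],[0,0,0,0,0,0],[0,0,0.07,0,0,0],[0,0,0.07,0,0,0],[0,0,0.07,0,0,0],[0,0,0.06,0,0,0],[0,0,0,0,0,0],[0,0,0,0,0,0]]]'

```text
clock: 5.62
tcp_pos: [0.4407, -0.4315, 0.0155]
eef_rot: [0.989, 0.149, 0.0, 0.0]
ft_force: [0.8, 0.2, 0.4]
finger_gap: 0.6
grip_force: 0.0
```

Call:
drive_tool --motion '[[[0,0,0,0,0,0],[0,0,0,0,0,0],[0,0,0,0,0,0],[0,0,0,0,0,0],[0,0,0,0,0,0],[0,0,0,0,0,0]]]' --jaw 1 --grip_force 50

```text
clock: 6.12
tcp_pos: [0.4415, -0.4325, 0.017]
eef_rot: [0.989, 0.149, 0.001, 0.002]
ft_force: [-1.1, -0.1, 6.7]
finger_gap: 0.407
grip_force: 51.9
```

Call:
drive_tool --motion '[[[0,0,-0.1,0,0,0],[0,0,-0.1,0,0,0],[0,0,-0.1,0,0,0],[0,0,-0.1,0,0,0],[0,0,-0.1,0,0,0],[0,0,-0.1,0,0,0],[0,0,-0.1,0,0,0],[0,0,0,0,0,0],[0,0,0,0,0,0]]]'

```text
clock: 6.87
tcp_pos: [0.4413, -0.4322, 0.192]
eef_rot: [0.989, 0.149, 0.001, 0.002]
ft_force: [-0.6, -0.6, -2.0]
finger_gap: 0.413
grip_force: 51.0
```

```bash
python3 - <<'E'
from h import *
im,d,m=snap("top"); P=deproj(m,d)
k=np.zeros((480,640),bool);k[160:290,180:295]=1
for z0,z1 in((.009,.016),(.019,.025)):
    q=P[k&(P[:,:,2]>z0)&(P[:,:,2]<z1)&(P[:,:,0]+P[:,:,1]>.2)]; print(cv2.minAreaRect((q[:,:2]*1000).astype(np.float32)))
plan([.5395,-.0905,.2],-45.2)
E
```

```text
((512.6444702148438, -117.15276336669922), (205.87281799316406, 83.79133605957031), 44.80504608154297)
((561.2303466796875, -143.97015380859375), (163.07725524902344, 179.0054168701172), 46.972900390625)
tcp [ 0.4408 -0.4314  0.1901] y at -72.81 shift [ 0.7802 -1.186  -0.0403] turn -0.3068
```

Call:
drive_tool --motion '[[[0.058,-0.135,-0.008,0,0,0],[0.058,-0.135,-0.008,0,0,0],[0.058,-0.135,-0.008,0,0,0],[0.058,-0.135,-0.008,0,0,0],[0.058,-0.135,-0.008,0,0,0],[0.099,-0.103,0,0,0,0],[0.099,-0.103,0,0,0,0],[0.099,-0.103,0,0,0,0],[0.099,-0.103,0,0,0,0],[0.099,-0.103,0,0,0,0]]]'

```text
clock: 7.75
tcp_pos: [0.54, -0.087, 0.1982]
eef_rot: [0.989, 0.149, -0.001, -0.001]
ft_force: [-0.7, -1.2, -2.0]
finger_gap: 0.411
grip_force: 51.1
```

Call:
drive_tool --motion '[[[0,0,0,0,0,-0.0767],[0,0,0,0,0,-0.0767],[0,0,0,0,0,-0.0767],[0,0,0,0,0,-0.0767],[0,0,0,0,0,0],[0,0,0,0,0,0],[0,0,0,0,0,0]]]'

```text
clock: 8.33
tcp_pos: [0.5398, -0.0889, 0.199]
eef_rot: [0.925, 0.379, -0.0, -0.0]
ft_force: [-0.1, -0.5, -1.0]
finger_gap: 0.411
grip_force: 51.0
```

```bash
python3 - <<'E'
from h import *
im,d,m=snap("wrist"); cv2.imwrite("pics/w3.png",im[:,:,::-1])
plan([.5395,-.0905,.031],-45.2)
s=manip.sense();print(s["eef_rot"],s["q"])
E
```

```text
tcp [ 0.5399 -0.089   0.1992] y at -45.4 shift [-0.0054  0.0037  0.6729] turn -0.0022
[ 9.25206454e-01  3.79463871e-01 -2.59479152e-04 -3.47144260e-04] [-4.02466943e-01 -6.01862870e-02 -1.27400362e-01  1.50444091e+00
  1.18582395e-04  1.96069207e+00]
```

View pics/w3.png

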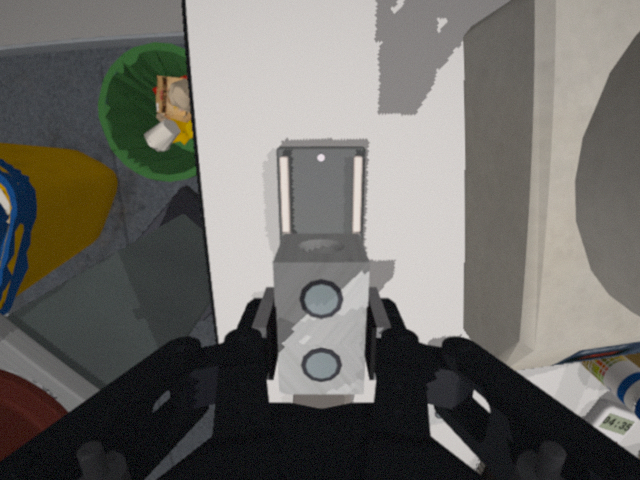

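The block is held square, centred over the channel: block centre col 321, dock centre col 322. Now I'll lower it.

Call:
drive_tool --motion '[[[-0.005,0.004,0.12,0,0,-0.002],[0,0,0.12,0,0,0],[0,0,0.12,0,0,0],[0,0,0.12,0,0,0],[0,0,0.12,0,0,0],[0,0,0.06,0,0,0],[0,0,0,0,0,0],[0,0,0,0,0,0],[0,0,0,0,0,0]]]'

```text
clock: 9.13
tcp_pos: [0.5407, -0.0909, 0.0362]
eef_rot: [0.924, 0.382, 0.001, 0.0]
ft_force: [0.1, -0.6, -1.5]
finger_gap: 0.412
grip_force: 51.4
```

Call:
drive_tool --motion '[[[0,0,0.008,0,0,0],[0,0,0,0,0,0],[0,0,0,0,0,0]]]'

```text
clock: 9.38
tcp_pos: [0.5405, -0.0908, 0.0336]
eef_rot: [0.924, 0.382, 0.0, 0.0]
ft_force: [-0.2, 0.5, -1.8]
finger_gap: 0.415
grip_force: 51.4
```

Call:
drive_tool --motion '[[[0,0,0.008,0,0,0],[0,0,0.006,0,0,0],[0,0,0,0,0,0],[0,0,0,0,0,0]]]'

```text
clock: 9.72
tcp_pos: [0.5399, -0.0905, 0.0291]
eef_rot: [0.924, 0.383, -0.0, -0.0]
ft_force: [-0.3, -0.5, -1.8]
finger_gap: 0.411
grip_force: 51.4
```

Call:
drive_tool --motion '[[[0,0,0.006,0,0,0],[0,0,0,0,0,0],[0,0,0,0,0,0]]]'

```text
clock: 9.97
tcp_pos: [0.5401, -0.0906, 0.0289]
eef_rot: [0.924, 0.383, 0.0, 0.0]
ft_force: [-4.3, 0.3, 8.5]
finger_gap: 0.412
grip_force: 52.6
```

Call:
drive_tool --motion '[[[0,0,-0.004,0,0,0],[0,0,0,0,0,0],[0,0,0,0,0,0],[0,0,0,0,0,0],[0,0,-0.05,0,0,0],[0,0,-0.06,0,0,0],[0,0,-0.06,0,0,0],[0,0,0,0,0,0]]]' --jaw -0.2

```text
clock: 10.63
tcp_pos: [0.5419, -0.0913, 0.0753]
eef_rot: [0.924, 0.383, 0.002, 0.002]
ft_force: [0.6, -0.5, 0.8]
finger_gap: 0.6
grip_force: 0.0
```

Call:
drive_tool --motion '[[[-0.1,0,0,0,0,0],[-0.1,0,0,0,0,0],[0,0,0,0,0,0],[0,0,0,0,0,0],[0,0,0,0,0,0],[0,0,0,0,0,0]]]' --jaw 1

```text
clock: 11.13
tcp_pos: [0.505, -0.1256, 0.0713]
eef_rot: [0.924, 0.383, 0.0, -0.0]
ft_force: [0.1, -0.4, -0.5]
finger_gap: 0.003
grip_force: 0.0
```

```bash
python3 - <<'E'
from h import *
im,d,m=snap("wrist"); cv2.imwrite("pics/w4.png",im[:,:,::-1])
e=np.array([-.7094,-.7048,0]);o=np.array([.5076,-.1222,0])
s=manip.sense(); print("gap",s["finger_gap"],"dock x",(s["tcp_pos"]-o)@e)
plan(o-.095*e+[0,0,.026],-45.2)
P=deproj(m,d); k=(P[:,:,2]>.046)&(P[:,:,2]<.057)&(abs(P[:,:,0]-.5395)<.06)&(abs(P[:,:,1]+.09)<.06)
nl,lab,st,ce=cv2.connectedComponentsWithStats(k.astype(np.uint8)); i=1+st[1:,4].argmax();q=P[lab==i]
r=cv2.minAreaRect((q[:,:2]*1000).astype(np.float32)); print(r,np.median(q[:,2]))
E
```

```text
gap -0.00216628670933775 dock x 0.004116032742530743
tcp [ 0.5051 -0.1255  0.0713] y at -44.98 shift [ 0.3964 -0.0008  0.1813] turn 0.0024
((539.8580932617188, -90.64385223388672), (60.28377914428711, 36.1230354309082), 44.9224967956543) 0.052262809386902614
```

View pics/w4.png

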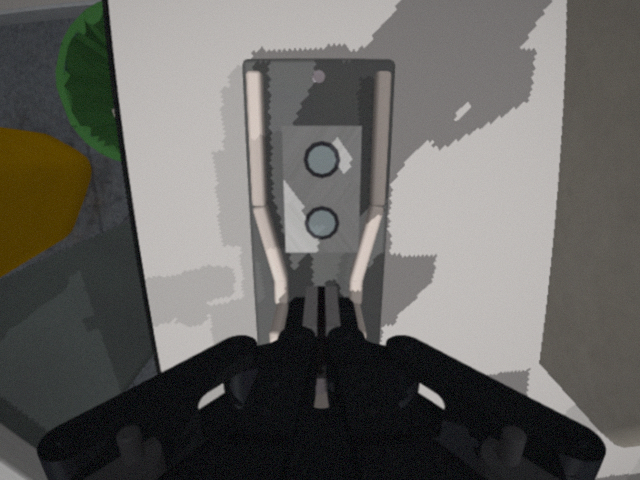

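The block lies square in the bay, with its windows at (322,160) and (322,222), top at z = 52 mm and within 1 mm of the bay point. Tool +x points towards dock -x, so I go back over it.

Call:
drive_tool --motion '[[[0.1,0,0,0,0,0.002],[0.1,0,0,0,0,0],[0.1,0,0,0,0,0],[0.1,0,0,0,0,0],[0,0,0,0,0,0],[0,0,0,0,0,0],[0,0,0.06,0,0,0],[0,0,0.06,0,0,0],[0,0,0.06,0,0,0],[0,0,0,0,0,0],[0,0,0,0,0,0]]]'

```text
clock: 12.1
tcp_pos: [0.5746, -0.0554, 0.0257]
eef_rot: [0.925, 0.381, -0.001, -0.001]
ft_force: [0.1, 0.5, -0.2]
finger_gap: 0.004
grip_force: 0.0
```

```bash
cat >> h.py <<'E'
e=np.array([-.7094,-.7048,0]);o=np.array([.5076,-.1222,0]);n=np.array([.7048,-.7094,0])
def dk():
    s=manip.sense(); p=s["tcp_pos"]-o; f=np.array(s["ft_force"]); print("dock xyz",np.round([p@e,p@n,p[2]],4),"f",np.round([f@e,f@n,f[2]],1),"t",s["clock"])
E
python3 -c "
from h import *
dk();plan(o+.014*e+[0,0,.026],-45.2)"
```

```text
dock xyz [-0.0946 -0.0002  0.0257] f [-0.4 -0.3 -0.2] t 12.1
tcp [ 0.5746 -0.0554  0.0257] y at -45.22 shift [-0.4342  0.0009 -0.0008] turn -0.0002
```

Call:
drive_tool --motion '[[[-0.025,0,0,0,0,0],[-0.025,0,0,0,0,0],[-0.025,0,0,0,0,0],[-0.025,0,0,0,0,0],[-0.025,0,0,0,0,0],[-0.025,0,0,0,0,0],[-0.025,0,0,0,0,0],[-0.025,0,0,0,0,0],[-0.025,0,0,0,0,0],[-0.025,0,0,0,0,0],[0,0,0,0,0,0]]]'

```text
clock: 13.02
tcp_pos: [0.5302, -0.1003, 0.0261]
eef_rot: [0.925, 0.381, -0.0, -0.0]
ft_force: [-0.2, 0.6, -0.2]
finger_gap: -0.001
grip_force: 0.0
```

Call:
drive_tool --motion '[[[-0.016,0,0,0,0,0],[-0.016,0,0,0,0,0],[-0.016,0,0,0,0,0],[-0.016,0,0,0,0,0],[-0.016,0,0,0,0,0],[-0.016,0,0,0,0,0],[-0.016,0,0,0,0,0],[0,0,0,0,0,0]]]'

```text
clock: 13.68
tcp_pos: [0.5126, -0.1183, 0.0273]
eef_rot: [0.924, 0.382, 0.002, -0.0]
ft_force: [5.3, 7.7, 3.5]
finger_gap: -0.0
grip_force: 4.6
```

```bash
python3 -c "
from h import *
dk();plan(o+.014*e+[0,0,.026],-45.2)"
```

```text
dock xyz [-0.0063  0.0007  0.0273] f [-9.2 -1.7  3.5] t 13.6833
tcp [ 0.5126 -0.1183  0.0273] y at -45.13 shift [-0.0812 -0.0029  0.0047] turn 0.0008
```

Call:
drive_tool --motion '[[[-0.012,0,0,0,0,0],[-0.012,0,0,0,0,0],[-0.012,0,0,0,0,0],[-0.012,0,0,0,0,0],[-0.012,0,0,0,0,0],[0,0,0,0,0,0],[0,0,0,0,0,0]]]'

```text
clock: 14.27
tcp_pos: [0.5003, -0.13, 0.0261]
eef_rot: [0.925, 0.381, -0.0, 0.0]
ft_force: [0.7, 0.2, -0.3]
finger_gap: -0.004
grip_force: 0.0
```

```bash
python3 -c "
from h import *
dk();plan(o+.014*e+[0,0,.026],-45.2)"
```

```text
dock xyz [0.0107 0.0004 0.0261] f [-0.6  0.4 -0.3] t 14.2667
tcp [ 0.5003 -0.13    0.0261] y at -45.22 shift [-0.0133 -0.0016  0.0005] turn -0.0003
```

Force has dropped, so it has likely clicked. I'll press on gently until it meets the wall.

Call:
drive_tool --motion '[[[-0.006,0,0,0,0,0],[-0.006,0,0,0,0,0],[0,0,0,0,0,0],[0,0,0,0,0,0]]]'

```text
clock: 14.6
tcp_pos: [0.4989, -0.1312, 0.0262]
eef_rot: [0.924, 0.381, 0.001, -0.001]
ft_force: [3.3, 4.6, -0.1]
finger_gap: 0.001
grip_force: 2.8
```

Call:
drive_tool --motion '[[[-0.006,0,0,0,0,0],[-0.006,0,0,0,0,0],[0,0,0,0,0,0],[0,0,0,0,0,0]]]'

```text
clock: 14.93
tcp_pos: [0.4988, -0.1313, 0.0266]
eef_rot: [0.924, 0.382, 0.004, -0.002]
ft_force: [15.5, 17.1, -1.9]
finger_gap: 0.002
grip_force: 11.2
```

```bash
python3 -c "
from h import *
dk()"
```

```text
dock xyz [0.0126 0.0002 0.0266] f [-23.1  -1.2  -1.9] t 14.9333
```

Call:
drive_tool --motion '[[[0.06,0,0,0,0,0],[0,0,-0.15,0,0,0],[0,0,-0.15,0,0,0],[0,0,-0.15,0,0,0],[0,0,-0.15,0,0,0],[0,0,-0.14,0,0,0],[0,0,0,0,0,0]]]'

```text
clock: 15.52
tcp_pos: [0.5095, -0.1249, 0.2189]
eef_rot: [0.925, 0.381, 0.003, 0.004]
ft_force: [1.0, -0.3, 1.5]
finger_gap: -0.004
grip_force: 0.0
```

Call:
drive_tool --motion '[[[-0.15,0,0,0,0,0],[-0.15,0,0,0,0,0],[-0.15,0,0,0,0,0],[0,0,0,0,0,0],[0,0,0,0,0,0]]]'

```text
clock: 15.93
tcp_pos: [0.4262, -0.2041, 0.2111]
eef_rot: [0.925, 0.379, -0.0, 0.0]
ft_force: [0.8, -0.7, -0.5]
finger_gap: -0.0
grip_force: 0.0
```

```bash
python3 - <<'E'
from h import *
dk()
im,d,m=snap("wrist"); cv2.imwrite("pics/w5.png",im[:,:,::-1])
P=deproj(m,d)-o; X=P@e;Y=P@n;Z=P[:,:,2]
k=(Z>.049)&(Z<.0545)&(abs(Y)<.0185)&(X>0)&(X<.09)&(d>0)
print("block top x",np.percentile(X[k],[1,50,99]),"y",np.percentile(Y[k],[1,99]),k.sum())
im,d,m=snap("side"); P=deproj(m,d)-o; X=P@e;Y=P@n;Z=P[:,:,2]
k=(Z>.065)&(Z<.16)&(abs(Y)<.03)&(X>.08)&(X<.16)&(d>0)
print("lid",k.sum())
for z in np.arange(.07,.145,.01):
    q=k&(abs(Z-z)<.005); print(z.round(3),q.sum(),np.median(X[q]).round(4) if q.any() else None)
print(Z[k].max())
E
```

```text
dock xyz [0.1154 0.0007 0.2111] f [-0.1  1.1 -0.5] t 15.9333
block top x [0.02326072 0.05181134 0.08257209] y [-0.01763854  0.01714935] 3001
lid 931
0.07 104 0.1018
0.08 110 0.1043
0.09 106 0.1069
0.1 115 0.1092
0.11 117 0.112
0.12 115 0.1142
0.13 235 0.1131
0.14 29 0.1028
0.13712351317469917
```

View pics/w5.png

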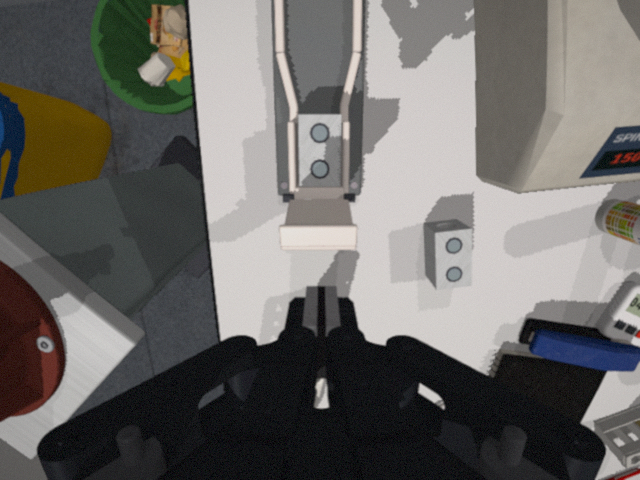

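The block is home: windows at (319,133) and (319,168), top spanning dock x = 23 to 82 mm, stopped by the wall at 23 N. The lid's lip edge is at (318,240), leaning about 14° past vertical. Before going down behind the lid I'll check the clearance there.

```bash
python3 - <<'E'
from h import *
P=np.load("P.npy")-o; X=P@e;Y=P@n;Z=P[:,:,2]
for a in range(130,260,20):
    k=(X>a/1e3)&(X<(a+20)/1e3)&(abs(Y)<.06); print(a,Z[k].max().round(3) if k.any() else None, np.percentile(Z[k],95).round(3) if k.any() else None)
plan(o+.165*e+[0,0,.105],-45.2)
E
```

```text
130 0.006 0.002
150 0.005 0.002
170 0.005 0.002
190 0.928 0.928
210 0.066 0.064
230 0.067 0.064
250 0.068 0.064
tcp [ 0.4274 -0.2026  0.2111] y at -45.23 shift [-0.2059 -0.0018  0.4244] turn -0.0003
```

Clear: the nearest thing is the rack at 66 mm high, well below z = 105 mm.

Call:
drive_tool --motion '[[[-0.1,0,0,0,0,0],[-0.106,-0.002,0,0,0,0],[0,0,0,0,0,0],[0,0,0.1,0,0,0],[0,0,0.11,0,0,0],[0,0,0.11,0,0,0],[0,0,0.1,0,0,0],[0,0,0,0,0,0],[0,0,0,0,0,0]]]'

```text
clock: 16.78
tcp_pos: [0.3904, -0.2371, 0.1056]
eef_rot: [0.924, 0.382, -0.0, -0.001]
ft_force: [0.4, -0.0, -0.4]
finger_gap: -0.001
grip_force: 0.0
```

Call:
drive_tool --motion '[[[0.03,0,0,0,0,0],[0.03,0,0,0,0,0],[0.03,0,0,0,0,0],[0.03,0,0,0,0,0],[0.03,0,0,0,0,0],[0.03,0,0,0,0,0],[0.03,0,0,0,0,0],[0.03,0,0,0,0,0],[0,0,0,0,0,0]]]'

```text
clock: 17.53
tcp_pos: [0.4338, -0.1953, 0.1062]
eef_rot: [0.924, 0.382, 0.0, -0.0]
ft_force: [-0.6, 0.5, 0.5]
finger_gap: -0.003
grip_force: 0.0
```

```bash
python3 -c "
from h import *
dk()"
```

```text
dock xyz [ 0.1039 -0.0002  0.1062] f [ 0.  -0.8  0.5] t 17.5333
```

Call:
drive_tool --motion '[[[0.026,0,0,0,0,0],[0.026,0,0,0,0,0],[0.026,0,0,0,0,0],[0.026,0,0,0,0,0],[0.026,0,0,0,0,0],[0.026,0,0,0,0,0],[0.026,0,0,0,0,0],[0,0,0,0,0,0]]]'

```text
clock: 18.2
tcp_pos: [0.466, -0.1634, 0.1063]
eef_rot: [0.924, 0.382, 0.0, -0.0]
ft_force: [-0.9, 0.1, 0.1]
finger_gap: 0.002
grip_force: 0.0
```

Call:
drive_tool --motion '[[[0.01,0,0.02,0,0,0],[0.01,0,0.02,0,0,0],[0.01,0,0.02,0,0,0],[0.01,0,0.02,0,0,0],[0.01,0,0.02,0,0,0],[0,0,0.02,0,0,0],[0,0,0.02,0,0,0],[0,0,0,0,0,0]]]'

```text
clock: 18.87
tcp_pos: [0.4734, -0.1551, 0.0699]
eef_rot: [0.925, 0.381, -0.0, -0.001]
ft_force: [-0.2, 0.2, -0.6]
finger_gap: -0.002
grip_force: 0.0
```

```bash
python3 - <<'E'
from h import *
dk()
im,d,m=snap("side"); P=deproj(m,d)-o; X=P@e;Y=P@n;Z=P[:,:,2]
k=(abs(Y)<.03)&(X>0)&(X<.12)&(Z>.055)&(Z<.15)&(d>0)
for x in range(0,120,15):
    q=k&(X>x/1e3)&(X<x/1e3+.015)&(abs(Y)>.018); print(x,q.sum(),np.median(Z[q]).round(4) if q.any() else None)
E
```

```text
dock xyz [ 0.0474 -0.0008  0.0699] f [-0.  -0.3 -0.6] t 18.8667
0 0 None
15 37 0.0667
30 41 0.0689
45 122 0.115
60 97 0.0676
75 56 0.0633
90 57 0.0603
105 0 None
```

Lid is nearly down. I'll press it to shut.

Call:
drive_tool --motion '[[[0.01,0,0.01,0,0,0],[0,0,0.01,0,0,0],[0,0,0.01,0,0,0],[0,0,0.006,0,0,0],[0,0,0,0,0,0],[0,0,0,0,0,0]]]'

```text
clock: 19.42
tcp_pos: [0.4758, -0.1537, 0.0623]
eef_rot: [0.925, 0.381, -0.0, -0.0]
ft_force: [-0.3, 0.3, 0.8]
finger_gap: 0.0
grip_force: 0.0
```

```bash
python3 -c "
from h import *
dk()"
```

```text
dock xyz [ 0.0447 -0.0001  0.0623] f [ 0.1 -0.4  0.8] t 19.4167
```

Call:
drive_tool --motion '[[[0,0,0.008,0,0,0],[0,0,0.006,0,0,0],[0,0,0,0,0,0],[0,0,0,0,0,0]]]'

```text
clock: 19.75
tcp_pos: [0.4762, -0.1539, 0.0616]
eef_rot: [0.925, 0.381, 0.0, 0.001]
ft_force: [-9.6, 5.8, 25.7]
finger_gap: 0.003
grip_force: 13.0
```

Call:
drive_tool --motion '[[[0,0,-0.08,0,0,0],[0,0,-0.15,0,0,0],[0,0,-0.15,0,0,0],[0,0,-0.15,0,0,0],[-0.15,0,0,0,0,0],[-0.15,0,0,0,0,0],[-0.15,0,0,0,0,0],[0,0,0,0,0,0],[0,0,0,0,0,0]]]'

```text
clock: 20.5
tcp_pos: [0.3951, -0.2343, 0.1913]
eef_rot: [0.925, 0.379, 0.0, 0.0]
ft_force: [-0.1, 0.6, -0.1]
finger_gap: -0.001
grip_force: 0.0
```

```bash
python3 - <<'E'
from h import *
dk()
im,d,m=snap("wrist"); P=deproj(m,d)-o; X=P@e;Y=P@n;Z=P[:,:,2]
c=cv2.resize(im[:320,180:500],(560,560)); 
k=(abs(Y)<.026)&(X>0)&(X<.12)&(d>0)&(Z>.045)&(Z<.1)
for x in range(0,105,10):
    q=k&(X>x/1e3)&(X<x/1e3+.01); print(x,q.sum(),np.median(Z[q]).round(4) if q.any() else None)
cv2.imwrite("pics/w6.png",c[:,:,::-1])
E
```

```text
dock xyz [0.1588 0.0002 0.1913] f [-0.4 -0.5 -0.1] t 20.5
0 0 None
10 618 0.0621
20 1034 0.0621
30 988 0.0622
40 1002 0.0623
50 973 0.0624
60 934 0.0623
70 928 0.0622
80 863 0.062
90 418 0.0571
100 0 None
```

View pics/w6.png

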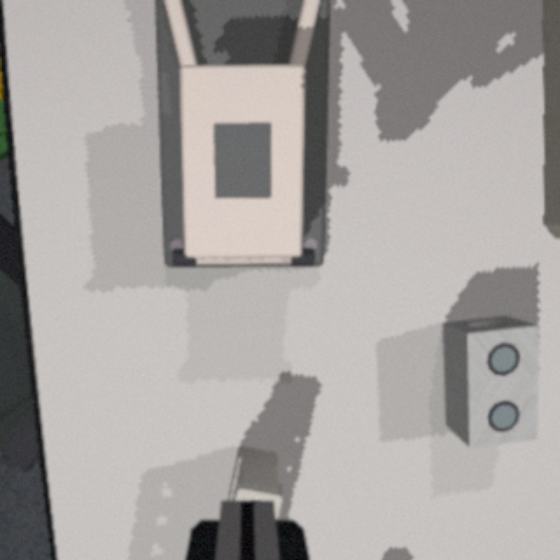

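The lid at (243,160) is shut and level, with its top at 62 mm all along, so the block is home beneath it. The tool is clear of everything.

```bash
python3 -c "
from h import *
print(job.finish_job())"
```

```text
the job is handed in; nothing more can be done
None
```

The job is handed in: the reference block is fully home on the rod (stopped by the back wall at about 23 N), the lid is shut and level at 62 mm, and the arm never went near the vial or canister; it took about 21 s of the 61 s.

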